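# Check the shutter lever of the portioning funnel

## Task

Check the portioning funnel's lever before service: push the yellow knob to swing the keeper catch fully aside, then press the red-faced lever towards the handle bar with the outside of your fingers until it meets its stop screw. Keep it gently against the screw for two seconds so the gap left to the bar can be seen, then ease it back out under control, without letting it snap, until the shutter is closed. Grip nothing, leave the catch aside, and do not disturb the bowls and utensils.

Things in the scene. Friction and masses are not known exactly. Their poses are not given: they have to be found in the camera images.
- portioner: stainless portioning funnel on a stand bolted down: base 210 x 230 mm, rim 174 mm across, 217 mm high; origin on the table under the funnel's axis, z up. A black-sleeved handle bar 21 mm thick runs from the rim along own -y (own x = 25 mm, y = -90 to -270 mm, centre 200 mm high); the lever is on the bar's -x side at that height. Near the handle only the catch's knob stands above 222 mm
- lever (a joint): hand lever, rad: 0 = out, shutter under the spout closed; grows as it is pressed to the bar (stand's +x, anticlockwise from above). It meets the stop screw between 0.30 and 0.43, set anew each time, short of the bar. Its return spring asks 2.5 N at press_spot at the start, 6 N near the stop; at the stop the force rises steeply. Let go, it snaps back
- lever_blade: the lever: flat aluminium blade 10 mm thick (own x), 20 mm tall (own z), 171 mm long from the pivot along own -y; origin on the pivot axis at mid-height, 200 mm above the table. Own +x looks to the bar; own -x is the red front to press. The axes turn with the lever; at joint 0 they are 0.42 rad clockwise (from above) of the stand's
- press_spot (a point): middle of the red face on the lever's front, 118 mm from the pivot, at mid-height of the blade; the place to press; it moves with the lever; its axes are the blade's
- lever_pivot (a point): vertical pivot axis of the lever at mid-height of the blade, axes as the stand's; the lever turns about it
- stop_screw: brass-tipped stop screw (tip 9 mm across) that sticks out of the bar's root towards the lever at 52 mm from the pivot, 200 mm above the table; origin at the tip's end. The lever's stop
- catch (a joint): keeper catch, rad: 0 to 0.2 = it lies across from the bar's end to the lever and props the lever out; 1.70 = fully aside (end of travel), pointing outwards past the bar's end; aside means past 1.2. Turns anticlockwise seen from above, stays where it is left, needs about 1 to 1.5 N at its knob
- catch_pin (a point): vertical pivot pin of the catch on the bar near its free end, 212 mm above the table, axes as the stand's. The catch is a flat arm 75 mm long, 14 mm wide, its top 216 mm high, with a 20 mm leg down at its end; at joint 0 it points along the stand's -x
- keeper: the catch as a body, origin on its pin; own -x runs along its arm to the leg
- knob_mid (a point): upright yellow knob on the catch, 14 mm across, from 216 to 248 mm above the table, on the arm 45 mm from the pin; this point is on its axis, 236 mm above the table
- spout_bowl: white pulp bowl, 150 mm across, 44 mm high, loose on the stand's base plate under the spout; origin under its centre; leave it
- front_bowl: white pulp bowl, 148 mm across, 45 mm high, loose on the table to the right of the stand's handle, near the robot; leave it
- spoon_1: grey measuring spoon 132 mm long, 16 mm high, lying loose in front; leave it
- probe_1: white probe thermometer 174 mm long, 14 mm high, lying loose in front; leave it
- marker_1: green and white marker pen 135 mm long, 16 mm thick, lying loose in front; leave it

How it is judged:
On the way, in this order (a step that is already met when the one before it is completed fails the run):
1. the catch has been swung aside and the lever is still out (value of joint catch above 1.2 rad and value of joint lever below 0.12 rad), for 0.1 s.
2. the lever is pressed in with the fingers and bears on the stop screw for a second, clear of the bar, with the catch aside (contact force between lever_blade and stop_screw above 1 N and contact force between the fingers and lever_blade above 1 N and value of joint lever between 0.27 and 0.46 rad and value of joint catch above 1.2 rad), for 1 s.
3. the lever has come back out, shutter closed (value of joint lever below 0.03 rad), for 0.2 s.
At the end, for the whole second after the job is handed in: lever back out (within 0.03 rad of closed), catch still aside (past 1.2 rad), bowls, spoon, probe and marker within 30 mm of where they stood, nothing touched (value of joint lever below 0.03 rad and value of joint catch above 1.2 rad and distance of each of spout_bowl, front_bowl, spoon_1, probe_1, marker_1 from where it was at the start of the episode below 0.03 m).
It fails at once if the lever is forced: pressed with more than 40 N (contact force between any of the fingers, the arm and lever_blade above 40 N).
It fails at once if the lever is let go and snaps back (faster than 2.5 rad/s) instead of being eased back (velocity of joint lever below -2.5 rad/s).
It fails at once if the lever or the catch's knob is taken between the fingers (or the lever from behind) instead of being pushed with their outside ((contact force between the fingers and lever_blade above 1 N and x of the grasp point in the frame of lever_blade above -0.004 m) or (contact force between the fingers and keeper above 1 N and horizontal distance between the grasp point and knob_mid below 0.005 m)).
It fails at once if a loose thing (bowl under the spout, bowl in front, spoon, probe, marker) is moved by more than 30 mm or lifted (distance of any of spout_bowl, front_bowl, spoon_1, probe_1, marker_1 from where it was at the start of the episode above 0.03 m).
It also fails if it takes over 67 s, if anything falls off the work surface, if the arm or the gripper's body presses on something with over 40 N, if the wrist force passes 120 N, or if a joint passes its speed limit or range.

## Robot

A 7-joint arm with a two-finger parallel gripper is mounted at the origin on a cart in front of the work surface, level with it; the furniture and walls round the work are solid. World frame = base frame: x ahead of the robot, y to its left, z up, the work surface at z = 0. Lengths are in m, angles in rad, forces in N, time in s.
With the tool pointing down it reaches from about 0.35 to 0.9 m from the base axis. Payload 8.1 kg.
Tool frame: the origin (TCP) lies at the very end of the fingers, on their centre line; the grasp point (between the pads) lies 19 mm behind it; z points along the fingers, y is the line along which they close (so a half turn about z gives the same grasp; the last joint's range is limited). The gripper opens to 85 mm and grips with 20 to 120 N. Pads are 22 mm wide; open, the fingers measure 114 mm over their backs; the gripper's body (76 mm by 85 mm) begins 54 mm behind the grasp point. The pads swing forward as they close: fully open they stand 13 mm farther back than shut.
Start: joints at [1.076, 0.434, 0.025, 1.573, -0.012, 1.134, -0.075], TCP at [0.239, -0.578, 0.231] pointing down, gripper open.
Joint ranges: [-2.62, 2.62], [-0.44, 2.09], [-1.27, 1.32], [0.08, 2.57], [-1.32, 4.46], [0.12, 2], [-2.74, 2.74]. Speed limits (rad/s): [2.22, 2.22, 3.01, 3.01, 3.14, 3.14, 3.14].

## Interface

Orientations are given as a unit quaternion [w, x, y, z].
In Python, from bench import arm, eyes gives the robot as it stands. The module is installed in compiled form; this text tells all that it offers.
- The arm moves only by the tool arm_command, never from a script. Its argument "increments" is text: rows parted by semicolons, each of 7 numbers parted by spaces: the shift along the tool's x, y, z in m, then the turn, a rotation vector about the tool's x, y, z in degrees, then the finger opening in m, from 0 to 0.0854. A call has 1 to 20 rows; each row shifts and turns the commanded pose from where the row before left it, along the tool's axes as they then stand; what a row does not reach is not made up. A row lasts 1/12 s, in which the tool goes at most 41.7 mm and 7.16 degrees, less where a joint would pass 70% of its speed; a pose out of reach is approached as far as the arm can. A call is refused whole if a number of a shift passes 0.0417 or a number of a turn 7.16, either way. A call with a gripper value outside its range is refused whole. The fingers move at their own pace and stop on an object; the grip force is fixed at half the most. Time passes only in rows, so rows that do not move let the fingers close. It gives the time, the measured TCP pose, the force, the opening and the grip force at its end, in the units of the state.
- arm.state(): the state, without advancing time (a new reading comes with each control period).
- eyes.grab_frame(name): name is "scene" or "top" or "wrist"; returns (picture, depth): 420x560x3 uint8, red, green, blue; 420x560 float32, m along the optical axis (not along the pixel's ray), 0 where there is no reading.
- eyes.camera_info(name): a dict with "fx", "fy", "cx", "cy" (pixels), "R" (3x3) and "t" (3): a world point X has camera coordinates R X + t. Camera axes: x right, y down, z forward; pixel columns grow to the right and rows downward; lengths in m; the calibration is good to about 2 mm. The wrist camera is an equidistant fisheye: a pixel r from the principal point sees the ray r / f radians off the axis. A picture is of the moment at which its call begins: read the wrist's pose just before it. camera_info takes no time and is no camera call; for the wrist camera it gives the pose at the moment of the call.
- arm.finish_job(): hands the job in; it is judged then, once.
The state is a dict: "time_s": time; "qpos": joint angles; "qvel": joint speeds; "joint_efforts": joint torques, N m; "ee_pos": TCP position; "ee_rot": TCP orientation; "contact_force": force on the tool from outside, world axes, zero at the start; "wrist_torque": the same for the moment, N m; "gripper_width": finger opening in m; "grip_force": force on a finger pad.
Only numpy, scipy, OpenCV 4.12 (cv2) and the standard library are available. Lean on these libraries where they do the work, as an engineer would, in place of code of your own. Each camera call takes 0.05 s, during which the arm holds its last target. There are 200 camera calls.

## Working session

There is one attempt and no reset: what is moved stays moved. The work goes in short steps, Python scripts to look and compute and a tool call to move; the robot and the scene stay as the last step left them, time stands still between calls to the robot, and variables do not carry over. Pictures are saved under pics/ and viewed, at most 10 in all, crops included, and the job is handed in when it is done.

Besides the shell and the picture viewer there is one more tool, called after "Emit:" in YAML: its name, and indented under it one key for each argument. arm_command: Moves the arm, as the interface text tells. Its arguments: {"type":"object","properties":{"increments":{"type":"string"}},"required":["increments"]}

```bash
mkdir -p pics
python3 - <<'E'
from bench import arm, eyes
import cv2,numpy as np
s=arm.state();print(s['time_s'],s['ee_pos'],s['ee_rot'],s['gripper_width'])
for n in("scene","top"):
    p,d=eyes.grab_frame(n);np.savez(f"{n}.npz",p=p,d=d,**eyes.camera_info(n))
    cv2.imwrite(f"pics/{n}.png",p[:,:,::-1])
    c=eyes.camera_info(n);print(n,np.round(-c["R"].T@c["t"],3),c["fx"])
E
```

```text
0.0 [ 0.23841603 -0.57719497  0.23052975] [-7.44776989e-04  9.80880378e-01  1.94610083e-01 -2.14387022e-04] 0.08526171537834785
scene [-0.187  0.753  0.785] 393.6294606758664
top [0.407 0.14  1.167] 442.8046298408876
```

View pics/top.png

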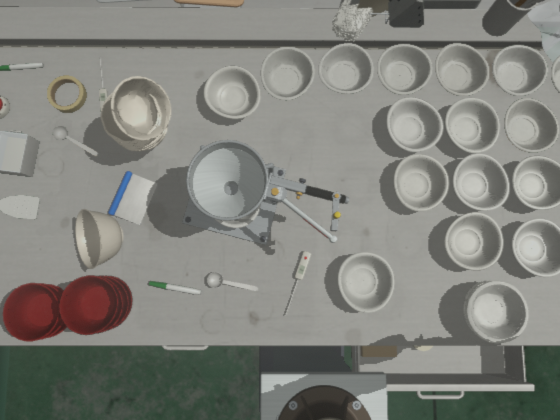

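View pics/scene.png

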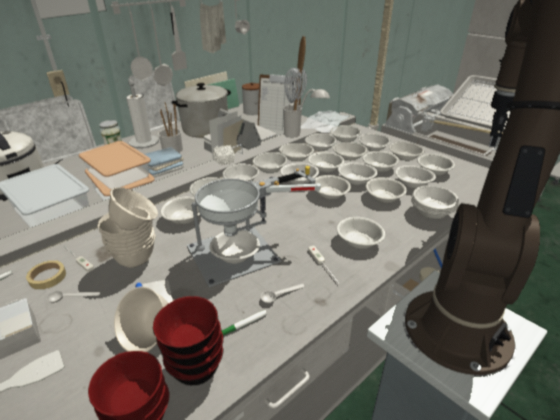

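The top view shows the funnel at (228,183), the bar running right to (345,198), the lever from about (275,190) to (335,239), and the yellow knob near (338,214). I'll enlarge that area.

```bash
cat > h.py <<'E'
import numpy as np
def load(n): return np.load(n+".npz")
def ray(c,u,v,z):  # pixel -> world point at height z
    R,t=c["R"],c["t"];o=-R.T@t
    d=R.T@np.array([(u-c["cx"])/c["fx"],(v-c["cy"])/c["fy"],1]);return o+d*(z-o[2])/d[2]
def proj(c,X):
    q=c["R"]@X+c["t"];return np.array([c["fx"]*q[0]/q[2]+c["cx"],c["fy"]*q[1]/q[2]+c["cy"]])
def dep(c,u,v):
    z=float(c["d"][v,u]);return c["R"].T@(np.array([(u-c["cx"])/c["fx"]*z,(v-c["cy"])/c["fy"]*z,z])-c["t"])
E
python3 - <<'E'
from h import *;import cv2
c=load("top")
cv2.imwrite("pics/tc.png",cv2.resize(c["p"][150:265,250:365,::-1],None,fx=5.2,fy=5.2,interpolation=cv2.INTER_CUBIC))
hs=cv2.cvtColor(c["p"],cv2.COLOR_RGB2HSV)
m=(hs[...,0]>18)&(hs[...,0]<32)&(hs[...,1]>150)&(hs[...,2]>90);m[:, :255]=0;m[:,365:]=0;m[:150]=0;m[265:]=0
n,l,st,ce=cv2.connectedComponentsWithStats(m.astype(np.uint8))
for i in range(1,n):
    if st[i,4]>3:print(st[i],ce[i],dep(c,*np.round(ce[i]).astype(int)))
for z in (0.217,):
  # rim: depth points near z=.217
  d=c["d"];v,u=np.mgrid[:420,:560];X=np.stack([(u-c["cx"])/c["fx"]*d,(v-c["cy"])/c["fy"]*d,d],-1)-c["t"];W=X@c["R"]
  k=(abs(W[...,2]-z)<.006)&(u>170)&(u<272)&(v>130)&(v<235);P=W[k][:,:2]
  from scipy.optimize import least_squares
  r=least_squares(lambda p:np.hypot(P[:,0]-p[0],P[:,1]-p[1])-p[2],[.5,.25,.085],loss='soft_l1',f_scale=.003);print(r.x,len(P))
k=(abs(W[...,2]-.205)<.02)&(u>272)&(u<352)&(v>170)&(v<250)
print(k.sum())
np.set_printoptions(precision=3,suppress=True)
for (a,b) in [(310,190),(325,194),(340,197),(300,207),(320,226),(334,238),(338,205),(337,230),(365,282)]:print(a,b,dep(c,a,b))
E
```

```text
[335 213   4   4  14] [336.71428571 214.5       ] [ 0.52773064 -0.00506165  0.24506153]
[0.60705778 0.2292791  0.08698316] 885
1496
310 190 [0.585 0.048 0.213]
325 194 [0.577 0.015 0.21 ]
340 197 [ 0.57  -0.018  0.211]
300 207 [ 0.579  0.055 -0.001]
320 226 [0.506 0.026 0.206]
334 238 [ 0.48  -0.003  0.212]
338 205 [ 0.551 -0.012  0.216]
337 230 [ 0.518 -0.044 -0.005]
365 282 [ 0.381 -0.112  0.006]
```

View pics/tc.png

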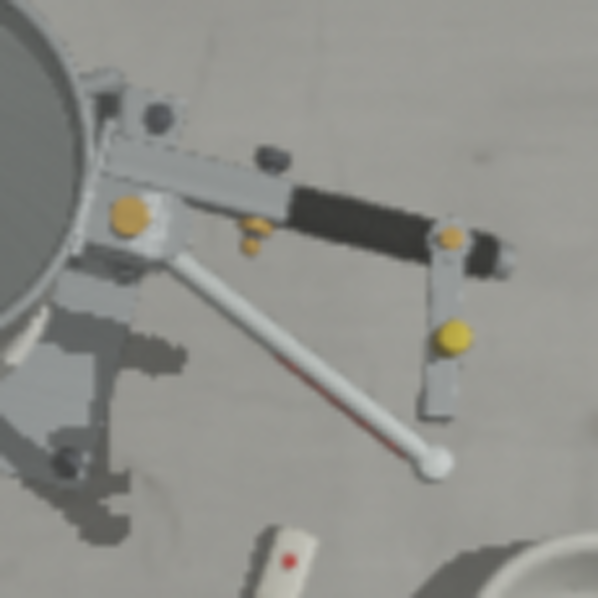

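Run:
```python
from h import *
np.set_printoptions(precision=4,suppress=True)
c=load("top");f=lambda x,y,z:ray(c,250+(x+.5)/5.2-.5,150+(y+.5)/5.2-.5,z)
for n,a in dict(knob=(455,338,.248),pin=(452,238,.218),arm_end=(440,415,.216),pivot=(129,216,.218),ball=(433,462,.21),
  bar1=(292,203,.2105),bar2=(490,256,.2105),red_a=(283,360,.205),red_b=(405,455,.205),blade_a=(190,262,.21),blade_b=(410,438,.21),spoon=(290,560,.014)).items():print(n,f(*a))
b1,b2=f(292,203,.2105),f(490,256,.2105);d=b2-b1;th=np.arctan2(d[0],-d[1]);print("yaw",th)
pin,kn=f(452,238,.218),f(455,338,.248);e=pin-kn;print("catch ang",np.arctan2(e[1],e[0])-th,np.hypot(*e[:2]))
p,q=f(190,262,.21),f(410,438,.21);d=q-p;print("lever ang",np.arctan2(d[0],-d[1])-th)
pv=f(129,216,.218);bl=f(433,462,.21);d=bl-pv;print(np.hypot(*d[:2]),np.arctan2(d[0],-d[1])-th)
s=load("scene")
for n,X in (("knob",kn),("pin",pin),("ball",bl),("pivot",pv)):print(n,proj(s,X))
import cv2
cv2.imwrite("pics/sc.png",cv2.resize(s["p"][150:210,235:335,::-1],None,fx=7,fy=7,interpolation=cv2.INTER_CUBIC))
```

```text
knob [ 0.5261 -0.0048  0.248 ]
pin [ 0.5722 -0.0091  0.218 ]
arm_end [ 0.498 -0.003  0.216]
pivot [0.5812 0.1262 0.218 ]
ball [ 0.4789 -0.0006  0.21  ]
bar1 [0.5883 0.0572 0.2105]
bar2 [ 0.5659 -0.0261  0.2105]
red_a [0.5221 0.0612 0.205 ]
red_b [0.4822 0.0104 0.205 ]
blade_a [0.563  0.1004 0.21  ]
blade_b [0.4889 0.0088 0.21  ]
spoon [0.4446 0.0429 0.014 ]
yaw -0.26347760450134117
catch ang 0.17104161732461637 0.046316327201832555
lever ang -0.4170811316701579
0.16294342199388573 -0.41519754210266957
knob [306.8238 166.3365]
pin [296.6639 169.5858]
ball [317.0169 183.8858]
pivot [261.076  183.5815]
```

View pics/sc.png

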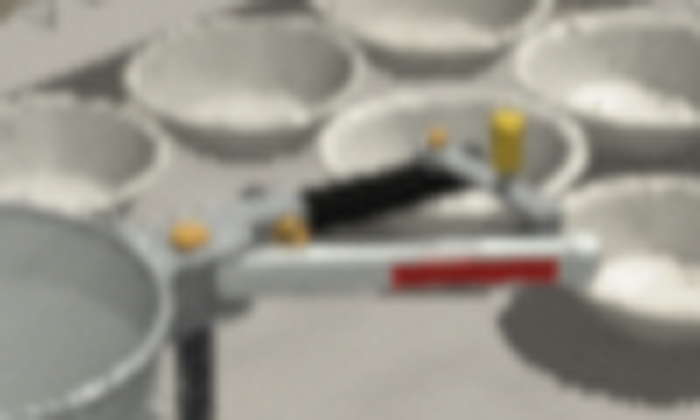

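The scene crop shows the brass pivot at (190,238), the red face from (392,275) to (557,270), and the knob at (508,115). That projects to (307.6,166.4), which matches the top-view estimate within a pixel. Stand yaw is about -0.263 and press_spot about (0.503, 0.037). First I'll lift, close the fingers and turn the tool.

Emit:
arm_command:
  increments: "0 0 -0.007 0 0 -6.95 0;0 0 -0.007 0 0 -6.95 0;0 0 -0.007 0 0 -6.95 0;0 0 -0.007 0 0 -6.95 0;0 0 -0.007 0 0 -6.95 0;0 0 -0.007 0 0 -6.95 0;0 0 -0.007 0 0 -6.95 0;0 0 -0.007 0 0 -6.95 0;0 0 -0.007 0 0 -6.95 0;0 0 0 0 0 0 0;0 0 0 0 0 0 0"

```text
time_s: 1.02
ee_pos: [0.2385, -0.5777, 0.2941]
ee_rot: [0.0, 0.739, 0.674, 0.0]
contact_force: [0.1, -0.3, 0.2]
gripper_width: -0.0
grip_force: 0.0
```

```bash
cat > go.py <<'E'
import sys,numpy as np
from bench import arm
from scipy.spatial.transform import Rotation as Ro
np.set_printoptions(precision=4,suppress=True)
s=arm.state();w,x,y,z=s['ee_rot'];R=Ro.from_quat([x,y,z,w])
M=R.as_matrix();print("t",s['time_s'],"pos",np.array(s['ee_pos']),"xyaw",np.degrees(np.arctan2(M[1,0],M[0,0])),"tilt",M[:2,2],"F",np.array(s['contact_force']),"w",s['gripper_width'],"q",np.array(s['qpos']))
if len(sys.argv)>1:print("tool delta",R.inv().apply(np.array([float(a) for a in sys.argv[1:4]])-s['ee_pos']))
E
python3 go.py .528 .021 .29
```

```text
t 1.0167 pos [ 0.2385 -0.5777  0.2941] xyaw 84.76544176468018 tilt [0.0002 0.    ] F [ 0.1247 -0.3301  0.2473] w -3.1088278236548436e-05 q [ 1.2332  0.4067 -0.2052  1.4643  0.084   1.2792  0.9288]
tool delta [0.6226 0.2337 0.0042]
```

Emit:
arm_command:
  increments: "0.0311 0.0117 0 0 0 0 0;0.0311 0.0117 0 0 0 0 0;0.0311 0.0117 0 0 0 0 0;0.0311 0.0117 0 0 0 0 0;0.0311 0.0117 0 0 0 0 0;0.0311 0.0117 0 0 0 0 0;0.0311 0.0117 0 0 0 0 0;0.0311 0.0117 0 0 0 0 0;0.0311 0.0117 0 0 0 0 0;0.0311 0.0117 0 0 0 0 0"

```text
time_s: 1.85
ee_pos: [0.3824, -0.2763, 0.2937]
ee_rot: [-0.0, 0.739, 0.674, -0.0]
contact_force: [1.1, -0.2, 0.9]
gripper_width: -0.0001
grip_force: 0.0
```

```bash
python3 go.py .528 .021 .29
```

```text
t 1.85 pos [ 0.3824 -0.2763  0.2937] xyaw 84.71503990539864 tilt [-0.0007  0.0004] F [ 1.1393 -0.21    0.9277] w -8.892790929702336e-05 q [ 0.854   0.1635 -0.3922  1.808   0.0671  1.1839  0.3489]
tool delta [0.3095 0.1176 0.0037]
```

Emit:
arm_command:
  increments: "0.031 0.0118 0 0 0 0 0;0.031 0.0118 0 0 0 0 0;0.031 0.0118 0 0 0 0 0;0.031 0.0118 0 0 0 0 0;0.031 0.0118 0 0 0 0 0;0.031 0.0118 0 0 0 0 0;0.031 0.0118 0 0 0 0 0;0.031 0.0118 0 0 0 0 0;0.031 0.0118 0 0 0 0 0;0.0295 0.0117 0 0 0 0 0;0 0 0 0 0 0 0;0 0 0 0 0 0 0"

```text
time_s: 2.85
ee_pos: [0.5266, 0.0211, 0.2934]
ee_rot: [-0.001, 0.737, 0.676, -0.0]
contact_force: [-0.4, -0.5, -0.1]
gripper_width: -0.0001
grip_force: 0.0
```

```bash
python3 go.py .528 .021 .23
python3 - <<'E'
from bench import eyes
import cv2
p,d=eyes.grab_frame("top");cv2.imwrite("pics/t2.png",cv2.resize(p[130:270,240:400,::-1],None,fx=4,fy=4,interpolation=cv2.INTER_CUBIC))
E
```

```text
t 2.85 pos [0.5266 0.0211 0.2934] xyaw 85.01209121457434 tilt [-0.0014  0.001 ] F [-0.4331 -0.5188 -0.1299] w -6.786306652502827e-05 q [ 0.326   0.2903 -0.5965  1.6779  0.1702  1.2272 -0.3958]
tool delta [-0.      0.0015  0.0634]
```

View pics/t2.png

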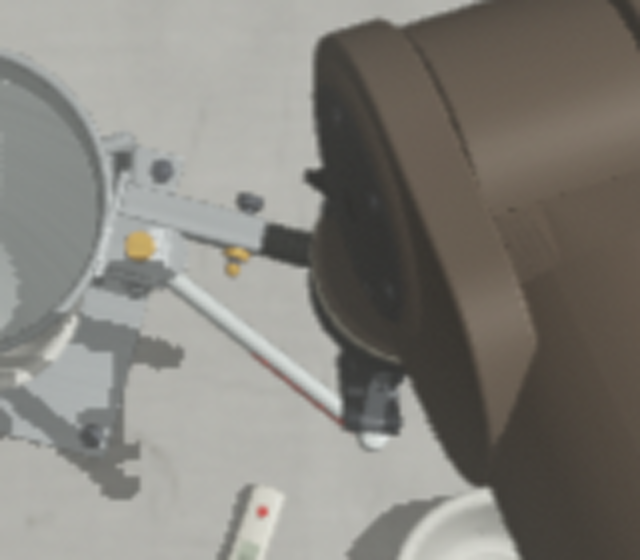

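The view confirms the fingers sit above the gap between bar and lever, with the lever still out. The tip ball is at (375,440). Next I'll descend beside the knob and make contact.

Emit:
arm_command:
  increments: "0 0.0003 0.0127 0 0 0 0;0 0.0003 0.0127 0 0 0 0;0 0.0003 0.0127 0 0 0 0;0 0.0003 0.0127 0 0 0 0;0 0.0003 0.0127 0 0 0 0;0 0 0 0 0 0 0;-0.002 0 0 0 0 0 0;-0.002 0 0 0 0 0 0;-0.002 0 0 0 0 0 0;-0.002 0 0 0 0 0 0;0 0 0 0 0 0 0"

```text
time_s: 3.82
ee_pos: [0.5277, 0.0104, 0.2314]
ee_rot: [0.0, 0.738, 0.675, 0.0]
contact_force: [0.6, -0.4, 0.8]
gripper_width: -0.0002
grip_force: 0.0
```

```bash
python3 go.py .5722 -.0091 .23
python3 - <<'E'
from bench import eyes
import cv2
p,d=eyes.grab_frame("wrist");cv2.imwrite("pics/w1.png",p[:,:,::-1])
E
```

```text
t 3.8167 pos [0.5277 0.0104 0.2314] xyaw 84.94743126116525 tilt [ 0.001  -0.0002] F [ 0.6198 -0.4123  0.8164] w -0.00023669189451730574 q [ 0.3292  0.3399 -0.5837  1.773   0.2092  1.0899 -0.4137]
tool delta [-0.0155  0.046   0.0014]
```

View pics/w1.png

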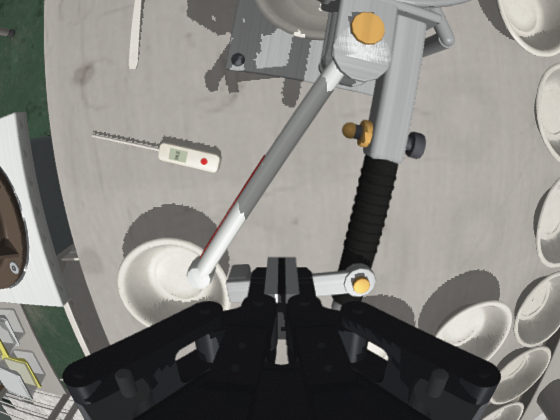

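The wrist view shows the finger tips at (283,275) over the catch arm, with the knob just beyond them. Now I'll swing along the arc about the pin.

Emit:
arm_command:
  increments: "-0.0041 -0.0012 0 0 0 -5 0;-0.0041 -0.0012 0 0 0 -5 0;-0.0041 -0.0012 0 0 0 -5 0;-0.0041 -0.0012 0 0 0 -5 0;-0.0041 -0.0012 0 0 0 -5 0;-0.0041 -0.0012 0 0 0 -5 0;-0.0041 -0.0012 0 0 0 -5 0;-0.0041 -0.0012 0 0 0 -5 0;-0.0041 -0.0012 0 0 0 -5 0;0 0 0 0 0 0 0"

```text
time_s: 4.7
ee_pos: [0.527, -0.0274, 0.2309]
ee_rot: [0.0, 0.421, 0.907, 0.0]
contact_force: [-0.6, -0.5, -0.4]
gripper_width: 0.0
grip_force: 0.0
```

```bash
python3 go.py .5722 -.0091 .23
```

```text
t 4.7 pos [ 0.527  -0.0274  0.2309] xyaw 130.15898283622192 tilt [ 0.0004 -0.0001] F [-0.5547 -0.5141 -0.3627] w 1.8085731600704152e-05 q [ 0.5122  0.3747 -0.7409  1.7651  0.2797  1.1096  0.3808]
tool delta [-0.0151  0.0464  0.0009]
```

Emit:
arm_command:
  increments: "-0.0041 -0.0012 0 0 0 -5 0;-0.0041 -0.0012 0 0 0 -5 0;-0.0041 -0.0012 0 0 0 -5 0;-0.0041 -0.0012 0 0 0 -5 0;-0.0041 -0.0012 0 0 0 -5 0;-0.0041 -0.0012 0 0 0 -5 0;-0.0041 -0.0012 0 0 0 -5 0;0 0 0 0 0 0 0"

```text
time_s: 5.37
ee_pos: [0.5454, -0.05, 0.2307]
ee_rot: [-0.0, 0.13, 0.991, 0.0]
contact_force: [-0.5, -0.6, 0.5]
gripper_width: 0.0002
grip_force: 0.0
```

```bash
python3 go.py .5722 -.0091 .23
```

```text
t 5.3667 pos [ 0.5454 -0.05    0.2307] xyaw 165.01995635352353 tilt [-0.      0.0001] F [-0.4827 -0.6177  0.4889] w 0.00019064833748772152 q [ 0.6177  0.4463 -0.8658  1.7131  0.3676  1.1541  0.9577]
tool delta [-0.0153  0.0464  0.0007]
```

Emit:
arm_command:
  increments: "-0.0015 -0.0003 0 0 0 -1.8 0;-0.0015 -0.0003 0 0 0 -1.8 0;0 0 0 0 0 0 0"

```text
time_s: 5.62
ee_pos: [0.547, -0.0508, 0.2306]
ee_rot: [-0.001, 0.101, 0.995, -0.0]
contact_force: [-3.3, -0.4, 1.2]
gripper_width: -0.0002
grip_force: 1.8
```

Emit:
arm_command:
  increments: "-0.0015 -0.0003 0 0 0 0 0;-0.001 0 0 0 0 0 0;0 0 0 0 0 0 0"

```text
time_s: 5.87
ee_pos: [0.5474, -0.0509, 0.2305]
ee_rot: [-0.003, 0.101, 0.995, -0.001]
contact_force: [-12.3, 1.1, 6.7]
gripper_width: -0.0002
grip_force: 6.5
```

```bash
python3 go.py .5722 -.0091 .23
python3 - <<'E'
from bench import eyes
import cv2,numpy as np
p,d=eyes.grab_frame("top");cv2.imwrite("pics/t3.png",cv2.resize(p[150:265,250:400,::-1],None,fx=5,fy=5,interpolation=cv2.INTER_CUBIC))
p,d=eyes.grab_frame("wrist");cv2.imwrite("pics/w2.png",p[:,:,::-1])
E
```

```text
t 5.8667 pos [ 0.5474 -0.0509  0.2305] xyaw 168.38778242365865 tilt [-0.0055 -0.0005] F [-12.3469   1.0504   6.7392] w -0.00015624876328830786 q [ 0.6217  0.4574 -0.8771  1.7035  0.3777  1.1661  1.0096]
tool delta [-0.0159  0.046   0.0003]
```

View pics/w2.png

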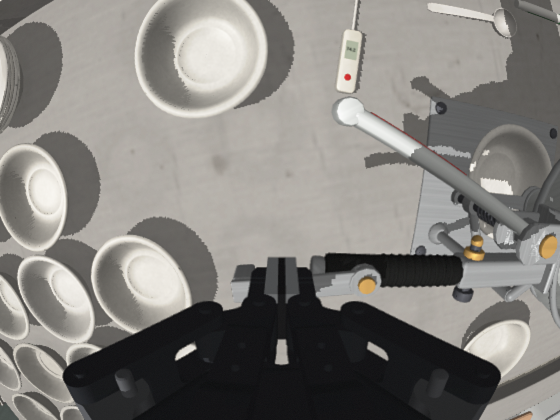

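At about 12 N the knob is at the end of its travel, and the wrist view shows the catch pointing outward past the bar's end with the lever still out. I'll retreat, rise and turn the tool.

Emit:
arm_command:
  increments: "0.004 0 0 0 0 0 0;0.006 0 0 0 0 0 0;0.006 0 0 0 0 0 0;0 0 -0.01 0 0 6.85 0;0 0 -0.01 0 0 6.85 0;0 0 -0.01 0 0 6.85 0;0 0 -0.01 0 0 6.85 0;0 0 0 0 0 0 0"

```text
time_s: 6.63
ee_pos: [0.5354, -0.0481, 0.2729]
ee_rot: [0.002, 0.336, 0.942, 0.0]
contact_force: [-0.2, -0.4, 0.6]
gripper_width: 0.0001
grip_force: 0.0
```

```bash
python3 go.py .483 .054 .27
```

```text
t 6.6333 pos [ 0.5354 -0.0481  0.2729] xyaw 140.79095373549322 tilt [ 0.0039 -0.0006] F [-0.2109 -0.4167  0.6056] w 5.473267081843147e-05 q [ 0.5822  0.3632 -0.7898  1.6813  0.2746  1.2079  0.6139]
tool delta [0.1052 0.046  0.0027]
```

Emit:
arm_command:
  increments: "0.021 0.0092 0 0 0 0 0;0.021 0.0092 0 0 0 0 0;0.021 0.0092 0 0 0 0 0;0.021 0.0092 0 0 0 0 0;0.021 0.0092 0 0 0 0 0;0 0 0 0 0 0 0;0 0 0 0 0 0 0"

```text
time_s: 7.22
ee_pos: [0.4809, 0.0542, 0.2707]
ee_rot: [0.0, 0.33, 0.944, -0.0]
contact_force: [0.4, -0.8, -0.1]
gripper_width: 0.0002
grip_force: 0.0
```

```bash
python3 go.py .483 .054 .183;python3 - <<'E'
from bench import eyes
import cv2,numpy as np
p,d=eyes.grab_frame("wrist");cv2.imwrite("pics/w3.png",p[:,:,::-1])
E
```

```text
t 7.2167 pos [0.4809 0.0542 0.2707] xyaw 141.495010234263 tilt [ 0.0005 -0.0005] F [ 0.4273 -0.8105 -0.1434] w 0.0002040266172921852 q [ 0.4694  0.2803 -0.851   1.7965  0.2289  1.1669  0.4457]
tool delta [-0.0017  0.0012  0.0877]
```

View pics/w3.png

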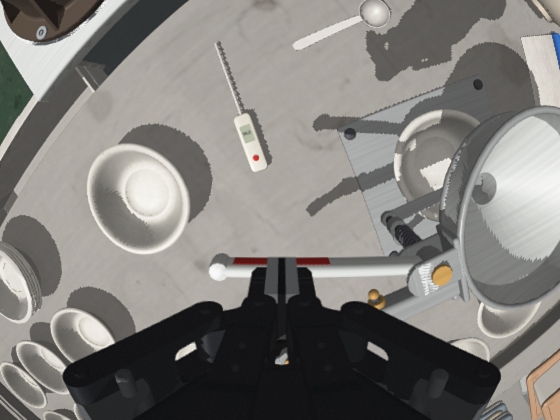

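Run:
```python
from bench import eyes
import numpy as np
c=eyes.camera_info("wrist");R,t=np.array(c["R"]),np.array(c["t"]);o=-R.T@t
print(o)
for u,v,z in [(219,268,.205),(442,275,.218),(233,262,.2),(330,262,.2),(350,263,.2)]:
    a=np.array([u-c["cx"],v-c["cy"]]);r=np.hypot(*a);th=r/c["fx"];d=R.T@np.r_[a/r*np.sin(th),np.cos(th)]
    print(u,v,np.round(o+d*(z-o[2])/d[2],4))
```

```text
[0.42218269 0.09977936 0.41213101]
219 268 [ 0.4756 -0.0009  0.205 ]
442 275 [0.5795 0.125  0.218 ]
233 262 [0.4797 0.0083 0.2   ]
330 262 [0.5237 0.0633 0.2   ]
350 263 [0.5339 0.0743 0.2   ]
```

The wrist view agrees within 3 mm: the red centre is at about (0.502, 0.036) and the fingers are in front of it. I'll descend and approach.

Emit:
arm_command:
  increments: "-0.0003 0.0002 0.011 0 0 0 0;-0.0003 0.0002 0.011 0 0 0 0;-0.0003 0.0002 0.011 0 0 0 0;-0.0003 0.0002 0.011 0 0 0 0;0 0.0002 0.011 0 0 0 0;0 0.0002 0.011 0 0 0 0;0 0 0.011 0 0 0 0;0 0 0.011 0 0 0 0;0 0 0 0 0 0 0"

```text
time_s: 8.02
ee_pos: [0.482, 0.0529, 0.1805]
ee_rot: [-0.001, 0.332, 0.943, -0.001]
contact_force: [0.4, -0.2, -0.8]
gripper_width: 0.0003
grip_force: 0.0
```

Emit:
arm_command:
  increments: "-0.003 0 0 0 0 0 0;-0.003 0 0 0 0 0 0;-0.003 0 0 0 0 0 0;-0.002 0 0 0 0 0 0;0 0 0 0 0 0 0"

```text
time_s: 8.43
ee_pos: [0.4926, 0.046, 0.1832]
ee_rot: [0.001, 0.333, 0.943, 0.0]
contact_force: [0.2, -0.1, 0.5]
gripper_width: -0.0001
grip_force: 0.0
```

```bash
python3 go.py .5812 .1262 .183
```

```text
t 8.4333 pos [0.4926 0.046  0.1832] xyaw 141.14352681778973 tilt [ 0.0011 -0.0001] F [ 0.1539 -0.1107  0.5429] w -8.324716949741517e-05 q [ 0.4207  0.3888 -0.8028  1.8999  0.3329  0.9896  0.362 ]
tool delta [-0.0187  0.1181  0.0003]
```

Emit:
arm_command:
  increments: "-0.0015 0 0 0 0 0 0;-0.0012 0 0 0 0 0 0;-0.0041 -0.0006 0 0 0 -2 0;-0.0041 -0.0006 0 0 0 -2 0;-0.0041 -0.0006 0 0 0 -2 0;0 0 0 0 0 0 0"

```text
time_s: 8.93
ee_pos: [0.5028, 0.0362, 0.1829]
ee_rot: [-0.0, 0.282, 0.96, 0.0]
contact_force: [-3.3, 2.0, 3.0]
gripper_width: -0.0002
grip_force: 1.7
```

Emit:
arm_command:
  increments: "-0.0041 -0.0006 0 0 0 -2 0;-0.0041 -0.0006 0 0 0 -2 0;-0.0041 -0.0006 0 0 0 -2 0;-0.0041 -0.0006 0 0 0 -2 0;0 0 0 0 0 0 0"

```text
time_s: 9.35
ee_pos: [0.5156, 0.0264, 0.1828]
ee_rot: [-0.0, 0.214, 0.977, 0.0]
contact_force: [-3.4, 3.4, 3.7]
gripper_width: -0.0002
grip_force: 2.2
```

```bash
python3 go.py .5812 .1262 .183
```

```text
t 9.35 pos [0.5156 0.0264 0.1828] xyaw 155.24829406627077 tilt [-0.0005  0.0011] F [-3.4295  3.4218  3.724 ] w -0.00017694021220679722 q [ 0.4776  0.4407 -0.8455  1.8487  0.3817  1.0236  0.6151]
tool delta [-0.0178  0.1182 -0.0001]
```

Emit:
arm_command:
  increments: "-0.002 -0.0003 0 0 0 -1 0;-0.002 -0.0003 0 0 0 -1 0;-0.002 -0.0003 0 0 0 -1 0;0 0 0 0 0 0 0"

```text
time_s: 9.68
ee_pos: [0.5202, 0.0233, 0.1828]
ee_rot: [-0.0, 0.189, 0.982, 0.0]
contact_force: [-2.8, 4.4, 1.5]
gripper_width: -0.0
grip_force: 2.3
```

Emit:
arm_command:
  increments: "-0.001 -0.0001 0 0 0 -0.5 0;-0.001 -0.0001 0 0 0 -0.5 0;0 0 0 0 0 0 0"

```text
time_s: 9.93
ee_pos: [0.5218, 0.0224, 0.1827]
ee_rot: [-0.001, 0.181, 0.984, 0.0]
contact_force: [-3.7, 4.0, 0.7]
gripper_width: 0.0001
grip_force: 2.4
```

Emit:
arm_command:
  increments: "-0.001 -0.0001 0 0 0 -0.5 0;-0.001 -0.0001 0 0 0 -0.5 0;0 0 0 0 0 0 0"

```text
time_s: 10.18
ee_pos: [0.5235, 0.0215, 0.1827]
ee_rot: [-0.001, 0.172, 0.985, 0.0]
contact_force: [-4.0, 3.4, 3.2]
gripper_width: 0.0003
grip_force: 2.5
```

```bash
python3 go.py .5812 .1262 .183
```

```text
t 10.1833 pos [0.5235 0.0215 0.1827] xyaw 160.15967137247844 tilt [-0.0012  0.0005] F [-4.0243  3.4333  3.2142] w 0.00026098501663571 q [ 0.4914  0.4595 -0.8605  1.8298  0.4001  1.0375  0.6977]
tool delta [-0.0187  0.1181 -0.0003]
```

Emit:
arm_command:
  increments: "-0.001 -0.0001 0 0 0 -0.5 0;-0.001 -0.0001 0 0 0 -0.5 0;0 0 0 0 0 0 0"

```text
time_s: 10.43
ee_pos: [0.5245, 0.0209, 0.1827]
ee_rot: [-0.001, 0.164, 0.987, -0.0]
contact_force: [-7.6, 4.4, 5.5]
gripper_width: -0.0004
grip_force: 4.1
```

Emit:
arm_command:
  increments: "-0.001 -0.0001 0 0 0 -0.5 0;-0.001 -0.0001 0 0 0 -0.5 0;0 0 0 0 0 0 0"

```text
time_s: 10.68
ee_pos: [0.5252, 0.0203, 0.1826]
ee_rot: [-0.002, 0.155, 0.988, -0.0]
contact_force: [-12.5, 4.8, 8.1]
gripper_width: 0.0001
grip_force: 6.5
```

Emit:
arm_command:
  increments: "-0.001 -0.0001 0 0 0 -0.5 0;-0.001 -0.0001 0 0 0 -0.5 0;0 0 0 0 0 0 0"

```text
time_s: 10.93
ee_pos: [0.5258, 0.0199, 0.1826]
ee_rot: [-0.003, 0.146, 0.989, -0.001]
contact_force: [-18.2, 4.6, 13.2]
gripper_width: 0.0
grip_force: 9.3
```

The force rises steeply, so the lever is on the screw. I'll ease to a gentler load and hold for over 2 s.

Emit:
arm_command:
  increments: "0.001 0 0 0 0 0.5 0;0.0005 0 0 0 0 0 0;0 0 0 0 0 0 0;0 0 0 0 0 0 0;0 0 0 0 0 0 0;0 0 0 0 0 0 0;0 0 0 0 0 0 0;0 0 0 0 0 0 0;0 0 0 0 0 0 0;0 0 0 0 0 0 0;0 0 0 0 0 0 0;0 0 0 0 0 0 0;0 0 0 0 0 0 0;0 0 0 0 0 0 0;0 0 0 0 0 0 0;0 0 0 0 0 0 0"

```text
time_s: 12.27
ee_pos: [0.5253, 0.0202, 0.1826]
ee_rot: [-0.003, 0.15, 0.989, -0.0]
contact_force: [-12.2, 4.7, 8.5]
gripper_width: 0.0002
grip_force: 7.2
```

Emit:
arm_command:
  increments: "0 0 0 0 0 0 0;0 0 0 0 0 0 0;0 0 0 0 0 0 0;0 0 0 0 0 0 0;0 0 0 0 0 0 0;0 0 0 0 0 0 0;0 0 0 0 0 0 0;0 0 0 0 0 0 0;0 0 0 0 0 0 0;0 0 0 0 0 0 0;0 0 0 0 0 0 0;0 0 0 0 0 0 0;0 0 0 0 0 0 0;0 0 0 0 0 0 0;0 0 0 0 0 0 0;0 0 0 0 0 0 0"

```text
time_s: 13.6
ee_pos: [0.5253, 0.0202, 0.1826]
ee_rot: [-0.003, 0.15, 0.989, -0.0]
contact_force: [-14.0, 5.6, 9.1]
gripper_width: 0.0001
grip_force: 7.2
```

```bash
python3 go.py .5812 .1262 .183
python3 - <<'E'
from bench import eyes
import cv2
p,d=eyes.grab_frame("top");q,d=eyes.grab_frame("wrist")
cv2.imwrite("pics/hold.png",q[150:400,180:480,::-1].repeat(2,0).repeat(2,1))
E
```

```text
t 13.6 pos [0.5253 0.0202 0.1826] xyaw 162.69395691993142 tilt [-0.0051  0.0001] F [-14.008    5.6073   9.0674] w 8.966045110157858e-05 q [ 0.4974  0.4681 -0.8696  1.8223  0.4075  1.0469  0.7386]
tool delta [-0.0219  0.1178 -0.0007]
```

View pics/hold.png

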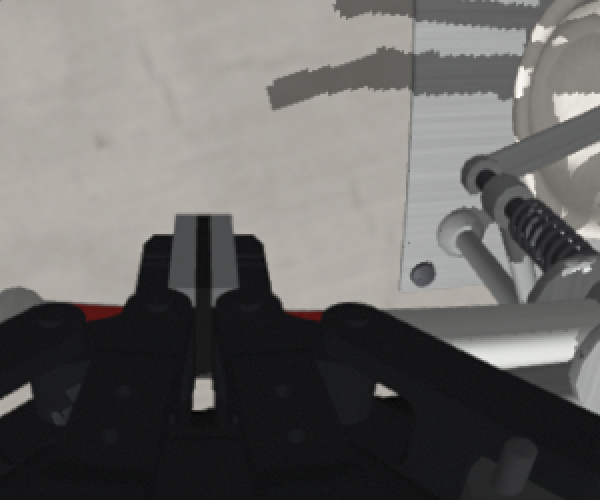

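The fingers bear on the red face, which shows at (80-325,315), and the lever has been held on the screw for over 2.5 s at about 15 N. Now I'll ease it back.

Emit:
arm_command:
  increments: "0.003 0.0005 0 0 0 1.47 0;0.003 0.0005 0 0 0 1.47 0;0.003 0.0005 0 0 0 1.47 0;0.003 0.0005 0 0 0 1.47 0;0.003 0.0005 0 0 0 1.47 0;0.003 0.0005 0 0 0 1.47 0;0.003 0.0005 0 0 0 1.47 0;0.003 0.0005 0 0 0 1.47 0;0.003 0.0005 0 0 0 1.47 0;0.003 0.0005 0 0 0 1.47 0;0.003 0.0005 0 0 0 1.47 0;0.003 0.0005 0 0 0 1.47 0;0 0 0 0 0 0 0"

```text
time_s: 14.78
ee_pos: [0.4977, 0.04, 0.1827]
ee_rot: [-0.0, 0.301, 0.954, -0.0]
contact_force: [-2.0, 2.9, -1.2]
gripper_width: 0.0001
grip_force: 1.5
```

```bash
python3 go.py .5812 .1262 .183
```

```text
t 14.7833 pos [0.4977 0.04   0.1827] xyaw 144.94627790109482 tilt [-0.0007 -0.0002] F [-1.9895  2.8843 -1.2163] w 0.0001016729931161125 q [ 0.4379  0.4019 -0.814   1.8883  0.3452  0.9981  0.4317]
tool delta [-0.0188  0.1185 -0.0004]
```

Emit:
arm_command:
  increments: "0.002 0.0003 0 0 0 1 0;0.002 0.0003 0 0 0 1 0;0.002 0.0003 0 0 0 1 0;0.002 0.0003 0 0 0 1 0;0.001 0 0 0 0 0 0;0.001 0 0 0 0 0 0;0.001 0 0 0 0 0 0;0.002 0 0 0 0 0 0;0.003 0 0 0 0 0 0;0.004 0 0 0 0 0 0;0.006 0 0 0 0 0 0;0.006 0 0 0 0 0 0;0 0 0 0 0 0 0;0 0 0 0 0 0 0;0 0 0 0 0 0 0"

```text
time_s: 16.03
ee_pos: [0.4743, 0.0601, 0.1829]
ee_rot: [0.0, 0.333, 0.943, -0.0]
contact_force: [-0.3, 0.1, 0.3]
gripper_width: 0.0001
grip_force: 0.0
```

```bash
python3 go.py .5812 .1262 .183
python3 - <<'E'
from bench import eyes
import cv2
q,d=eyes.grab_frame("wrist")
cv2.imwrite("pics/end.png",q[:,:,::-1])
E
```

```text
t 16.0333 pos [0.4743 0.0601 0.1829] xyaw 141.05563026099216 tilt [ 0.0003 -0.0002] F [-0.3386  0.0604  0.3471] w 7.666879882423085e-05 q [ 0.4069  0.3642 -0.8156  1.9357  0.3192  0.9745  0.3328]
tool delta [-0.0416  0.1186 -0.0001]
```

View pics/end.png

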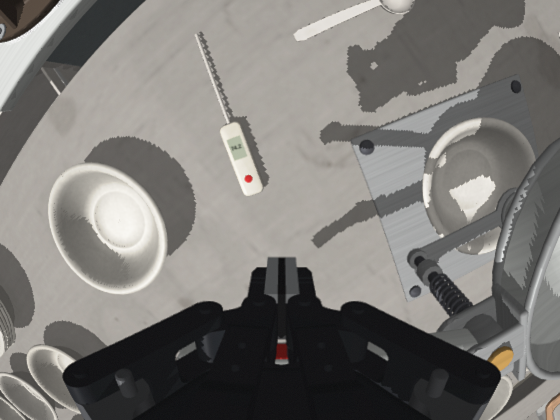

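The fingers are clear of the lever by about 25 mm with no load, so its spring has closed it, and the bowls and probe are where they stood. I'll hand in.

```bash
python3 -c "
from bench import arm
print(arm.finish_job())"
```

```text
the job is handed in; nothing more can be done
None
```

I handed the job in at about 16 s: the catch was swung fully aside, the lever was held on its stop screw for over 2.5 s at about 15 N, then eased back out at a controlled speed; the fingers ended clear with no load, but I did not check the lever's final closed position by camera.

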